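# Hang the crumb scoop on the desk bin

### The job

Put the crumb scoop away: pick it up by the grip at its end and let it swing down between your fingers until it hangs straight down from them, pan lowest, clear of the desk and the bin. Then hook it over the rim of the bin's long wall that faces the robot, near the middle of that wall, hook tongue inside the bin and pan outside, seated fully down on the rim, and let go so that it stays hanging there. Do not drop the scoop, shove or tip the bin, or move the other things on the desk.

Things in the scene. Friction and masses are not known exactly. Their poses are not given: they have to be found in the camera images.
- scoop: small steel crumb scoop with a black grip, 187 mm long, 0.17 to 0.34 kg, lying with its pan open upward and its hook on top. Origin at desk level below the inside of the hook's back; +x runs along it from the grip to the lip of the pan, y across, z up as it lies. Centre of mass in the pan's rear part (about x 50 mm, z 8 mm)
- scoop_grip (a point): middle of the scoop's flat-sided grip bar (scoop x -46 mm, z 9 mm); axes as the scoop. Bar: x -71 to -21 mm, 14 mm wide (y), z 0 to 18 mm. Pinched across y at 40 N the scoop keeps its angle; as the grip is eased in steps, somewhere from 35 to 10 N it begins to turn, and at 3 to 5 N hangs within about 12 degrees of plumb. Loosened to 3 N at one go, it may slip or fall
- scoop_hook (a point): middle of the closed end of the hook's slot (scoop x 0, z 23.5 mm), which comes to sit on the rim; axes as the scoop. The slot lies between the shaft strip (16 mm wide, face at z 19 mm) and the hook's flat tongue (26 mm wide, z 28 to 31.5 mm): 9 mm wide, 20 mm deep, open towards +x. The hook's back spans x -5 to 0 mm
- scoop_pan (a point): middle of the pan's front lip (scoop x 116 mm, z 2 mm), the lowest point when it hangs; axes as the scoop. The pan spans x 48 to 116 mm, is 56 mm wide, 16 mm deep, all of it below the shaft's face
- bin: plain dark steel desk bin, open on top, loose, 0.9 kg; 140 mm (x) by 200 mm (y) by 150 mm high, walls 4 mm thick. Origin at the centre of its underside; its -x wall is the long wall that faces the robot
- bin_front_rim (a point): middle of the top edge of the bin's wall that faces the robot (mid-thickness, 150 mm above the desk); axes as the bin: x into the bin, y along the rim
- mug: mug with a handle, 95 mm high, 92 mm wide, 127 mm over the handle, origin at its underside; bystander
- tape_roll: tape roll, 49 mm across, 19 mm high; bystander
- stapler: stapler, 150 by 36 by 51 mm; bystander
- eraser: eraser, 42 by 20 by 13 mm; bystander
- sticky_block: block of sticky notes, 77 by 77 by 15 mm; bystander

How it is judged:
On the way:
1. the scoop hangs straight down from the fingers (within 23 degrees, pan lowest), clear of desk and bin (angle between scoop's own x axis and vertical above 2.74 rad and height (world z) of scoop above 0.13 m and contact force between scoop and the fingers above 0.5 N and contact force between scoop and bin below 0.1 N), for 0.2 s.
At the end, for the whole second after the job is handed in: the scoop hangs at rest with its hook on the rim of the bin's wall that faces the robot: slot end within 4 mm of the rim's height and 6 mm of its middle line, within 40 mm of the wall's middle, scoop outside, hanging within 15 degrees of straight down, the bin upright (angle between scoop's own x axis and vertical above 2.88 rad and z of scoop_hook in the frame of bin_front_rim between -0.004 and 0.004 m and x of scoop_hook in the frame of bin_front_rim between -0.006 and 0.006 m and y of scoop_hook in the frame of bin_front_rim between -0.04 and 0.04 m and x of scoop in the frame of bin_front_rim below -0.01 m and contact force between scoop and bin above 0.8 N and linear speed of scoop below 0.02 m/s and angle between bin's own z axis and vertical below 0.05 rad); the robot touches nothing.
It fails at once if the bin is shoved more than 30 mm (distance of bin from where it was at the start of the episode above 0.03 m).
It fails at once if the bin is tipped more than 10 degrees (angle between bin's own z axis and vertical above 0.175 rad).
It fails at once if the scoop falls (faster than 1 m/s downward or otherwise, out of the fingers) (linear speed of scoop above 1 m/s and contact force between scoop and the fingers below 0.05 N).
It fails at once if another thing is moved more than 30 mm (distance of any of mug, tape_roll, stapler, eraser, sticky_block from where it was at the start of the episode above 0.03 m).
It also fails if it takes over 64 s, if anything falls off the work surface, if the arm or the gripper's body presses on something with over 40 N, if the wrist force passes 120 N, or if a joint passes its speed limit or range.

### The arm

A 6-joint arm with a two-finger parallel gripper is mounted at the origin on a cart in front of the work surface, level with it; the furniture and walls round the work are solid. World frame = base frame: x ahead of the robot, y to its left, z up, the work surface at z = 0. Lengths are in m, angles in rad, forces in N, time in s.
With the tool pointing down it reaches from about 0.2 to 0.875 m from the base axis. Payload 3.4 kg.
Tool frame: the origin (TCP) lies at the very end of the fingers, on their centre line; the grasp point (between the pads) lies 19 mm behind it; z points along the fingers, y is the line along which they close (so a half turn about z gives the same grasp; the last joint's range is limited). The gripper opens to 94 mm and grips with 3 to 60 N. Pads are 16 mm wide; open, the fingers measure 119 mm over their backs; the gripper's body (75 mm by 177 mm) begins 78 mm behind the grasp point.
Start: joints at [-1.297, 0.276, 1.505, -0, 1.361, -0.121], TCP at [0.221, -0.531, 0.205] pointing down, gripper open.
Joint ranges: [-2.89, 2.89], [-0.75, 2.08], [0.22, 2.7], [-1.18, 4.32], [0.11, 2.71], [-2.7, 2.7]. Speed limits (rad/s): [2.57, 2.57, 3.14, 3.14, 3.14, 3.14].

### API

Orientations are given as a 3x3 rotation matrix whose columns are the frame's x, y, z axes.
In Python, from bench import arm, optics gives the robot as it stands.
- The arm moves only by the tool move_arm, never from a script. Its argument "deltas" is one flat list of numbers, 5 for each row, row after row: the opening in per cent of the stroke, from 0 (shut) to 100 (fully open), then the shift along the world's x, y, z in cm, then the turn about the world's z in rad. In form: [grip, x, y, z, yaw, grip, x, y, z, yaw, ...]. A call has 1 to 12 rows; each row is the pose to reach, as a shift and turn from the pose commanded when the call began; what a row does not reach only later rows make up. A row lasts 1/8 s, in which the tool goes at most 62.5 mm and 10.7 degrees, less where a joint would pass 70% of its speed; a pose out of reach is approached as far as the arm can. A call with a gripper value outside its range is refused whole. The fingers move at their own pace and stop on an object; "newtons" is the grip in N (left out, the last holds). Time passes only in rows, so rows that repeat a pose let the fingers close. It gives the time, the measured TCP pose, the force, the opening and the grip force at its end, in the units of the state.
- arm.observe(): the state, without advancing time (a new reading comes with each control period).
- optics.snapshot(name): name is "scene" or "top" or "wrist"; returns the picture (480x640x3 uint8, red, green, blue); there is no depth.
- optics.calibration(name): a dict with "fx", "fy", "cx", "cy" (pixels), "k1" (the pictures are not rectified: a ray, as slopes to the right and down, at radius r is drawn at 1 + k1 r^2 times it, then the intrinsics apply), "rvec" (rotation vector, rad) and "tvec" (3), from world to camera coordinates, as OpenCV has them; the wrist camera has in their place "tool_from_camera" (4x4, takes a point from camera to tool coordinates, whose origin is the TCP and whose axes are the flange's). Camera axes: x right, y down, z forward; pixel columns grow to the right and rows downward; lengths in m; the calibration is good to about 2 mm. A picture is of the moment at which its call begins: read the wrist's pose just before it. calibration takes no time and is no camera call.
- arm.finish_job(): hands the job in; it is judged then, once.
The state is a dict: "time": time; "qpos": joint angles; "qd": joint speeds; "tau": joint torques, N m; "eef_pos": TCP position; "eef_rot": TCP orientation; "ft_force": force on the tool from outside, world axes, zero at the start; "moment": the same for the moment, N m; "finger_gap": finger opening in m; "gripper_force": force on a finger pad.
Only numpy, scipy, OpenCV 4.12 (cv2) and the standard library are available. Lean on these libraries where they do the work, as an engineer would, in place of code of your own. Each camera call takes 0.05 s, during which the arm holds its last target. There are 200 camera calls.

## Working session

There is one attempt and no reset: what is moved stays moved. The work goes in short steps, Python scripts to look and compute and a tool call to move; the robot and the scene stay as the last step left them, time stands still between calls to the robot, and variables do not carry over. Pictures are saved under pics/ and viewed, at most 10 in all, crops included, and the job is handed in when it is done.

Besides the shell and the picture viewer there is one more tool, called after "Emit:" as a command line: name --argument value ..., lists and objects as JSON in quotes. move_arm: Moves the arm, as the interface text tells. Its arguments: {"type":"object","properties":{"deltas":{"type":"array"},"newtons":{"type":"number"}},"required":["deltas"]}

```bash
mkdir -p pics
cat > h.py <<'E'
import numpy as np, cv2
from bench import arm, optics
def cam(name, st=None):
    c=optics.calibration(name)
    if name=='wrist':
        T=np.array(c['tool_from_camera']); R=np.array(st['eef_rot']); 
        Rw=R@T[:3,:3]; o=np.array(st['eef_pos'])+R@T[:3,3]
    else:
        Rc=cv2.Rodrigues(np.array(c['rvec'],float))[0]; Rw=Rc.T; o=-Rc.T@np.array(c['tvec'],float).ravel()
    return c,Rw,o
def ray(name,uv,st=None):
    c,Rw,o=cam(name,st)
    d=np.array([(uv[0]-c['cx'])/c['fx'],(uv[1]-c['cy'])/c['fy']]); s=d.copy()
    for _ in range(20): s=d/(1+c['k1']*(s@s))
    v=Rw@np.array([s[0],s[1],1.]); return o,v/np.linalg.norm(v)
def onz(name,uv,z,st=None):
    o,v=ray(name,uv,st); return o+v*(z-o[2])/v[2]
def proj(name,p,st=None):
    c,Rw,o=cam(name,st); q=Rw.T@(np.array(p)-o); s=q[:2]/q[2]; s=s*(1+c['k1']*(s@s))
    return np.array([c['fx']*s[0]+c['cx'],c['fy']*s[1]+c['cy']])
def snap(name,fn=None):
    st=arm.observe(); im=np.array(optics.snapshot(name))
    if fn: cv2.imwrite('pics/'+fn,im[:,:,::-1])
    return st,im
E
python3 - <<'E'
from h import *
snap('top','top0.png'); snap('scene','scene0.png')
for n in('top','scene'): print(cam(n)[2], cam(n)[1][:,2])
st=arm.observe(); print(st['time'],st['eef_pos'],st['eef_rot'],optics.calibration('wrist'))
E
```

```text
[ 0.41764631 -0.04520776  1.43033368] [ 0.07237104 -0.00901234 -0.99733706]
[-0.31717273  0.46206151  1.09201932] [ 0.60354581 -0.37339363 -0.70449248]
0.1 [ 0.22101303 -0.5302864   0.20472161] [[ 9.23094798e-01  3.84572253e-01 -4.19456085e-04]
 [ 3.84572430e-01 -9.23093556e-01  1.52779744e-03]
 [ 2.00351293e-04 -1.57161311e-03 -9.99998745e-01]] {'fx': 379.84635823935776, 'fy': 379.84635823935776, 'cx': 320.06673850539863, 'cy': 238.69039903522932, 'k1': -0.037701269929992634, 'tool_from_camera': array([[ 6.40321220e-04, -9.58721071e-01, -2.84347495e-01,
         8.34487873e-02],
       [ 9.99999759e-01,  6.90376281e-04, -7.58129479e-05,
         1.52910215e-04],
       [ 2.68990237e-04, -2.84347378e-01,  9.58721282e-01,
        -1.79225724e-01],
       [ 0.00000000e+00,  0.00000000e+00,  0.00000000e+00,
         1.00000000e+00]])}
```

View pics/top0.png

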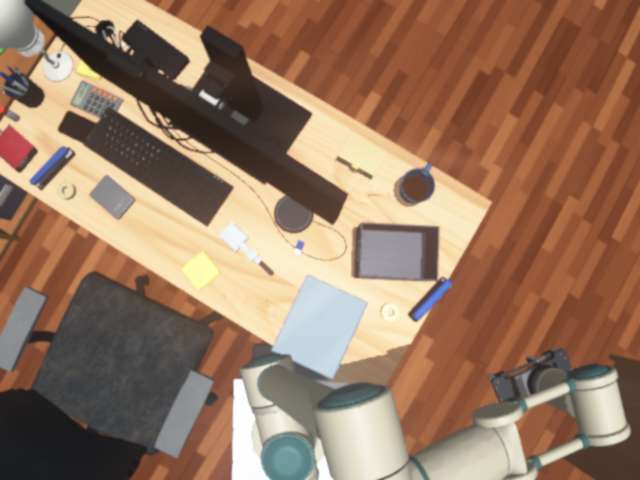

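View pics/scene0.png

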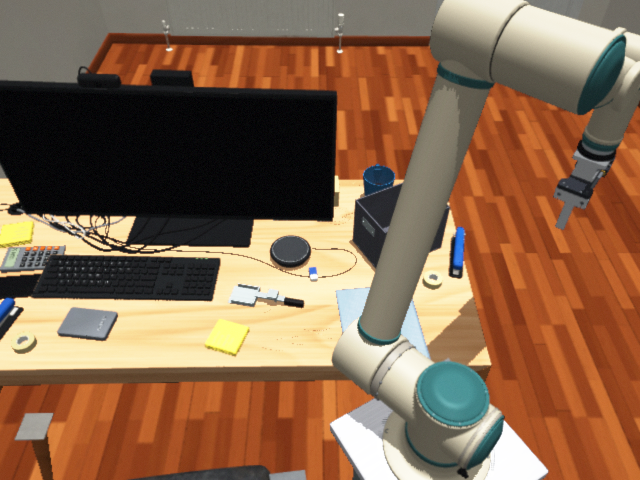

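The top view shows the scoop with its pan at (233,235) and grip at (266,268). The bin is at (397,251), with its robot-facing wall along the lower edge. The scene view agrees: pan at (245,295), grip at (293,302), bin at (395,225).

Run:
```python
from h import *
im=cv2.imread('pics/top0.png')
for n,uv,z in [('grip a',(259,261),.018),('grip b',(272,273),.018),('panL',(233,235),.01),('bin BL',(352,278),.15),('BR',(437,279),.15),('TR',(439,227),.15),('TL',(359,225),.15)]: print(n,onz('top',uv,z).round(3))
crop=lambda a,b,c,d,k:cv2.resize(im[b:d,a:c],None,fx=k,fy=k,interpolation=cv2.INTER_CUBIC)
A=crop(210,215,285,285,5.3);B=crop(340,210,450,290,3.6)
h=min(A.shape[0],B.shape[0]);cv2.imwrite('pics/c0.png',np.hstack([A[:h],B[:h]]));print(A.shape,B.shape)
```

```text
grip a [0.476 0.094 0.018]
grip b [0.444 0.057 0.018]
panL [0.547 0.169 0.01 ]
bin BL [ 0.433 -0.151  0.15 ]
BR [ 0.434 -0.365  0.15 ]
TR [ 0.565 -0.37   0.15 ]
TL [ 0.566 -0.167  0.15 ]
(371, 398, 3) (288, 396, 3)
```

View pics/c0.png

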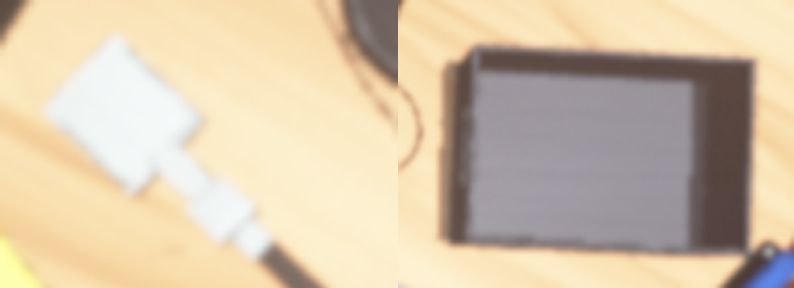

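Emit:
move_arm --deltas '[100,0,3,6,0,100,3,8,10,0,100,7,14,12,0,100,11,20,12,0,100,13,26,12,0,100,13,27,12,0,100,13,27,12,0,100,13,27,12,0]'

```text
time: 1.1
eef_pos: [0.351, -0.2613, 0.3253]
eef_rot: [[0.923, 0.385, -0.0], [0.385, -0.923, -0.001], [-0.001, 0.0, -1.0]]
ft_force: [0.4, -0.5, 0.0]
finger_gap: 0.094
gripper_force: 0.0
```

Run:
```python
from h import *
st,im=snap('wrist','w1.png'); print(st['eef_pos'],st['qd'])
import json; json.dump({'eef_pos':list(map(float,st['eef_pos'])),'eef_rot':np.array(st['eef_rot']).tolist()},open('w1.json','w'))
```

```text
[ 0.35100308 -0.26126048  0.32532309] [-0.02298796  0.01198099 -0.00565331  0.00180202 -0.000467    0.0009581 ]
```

View pics/w1.png

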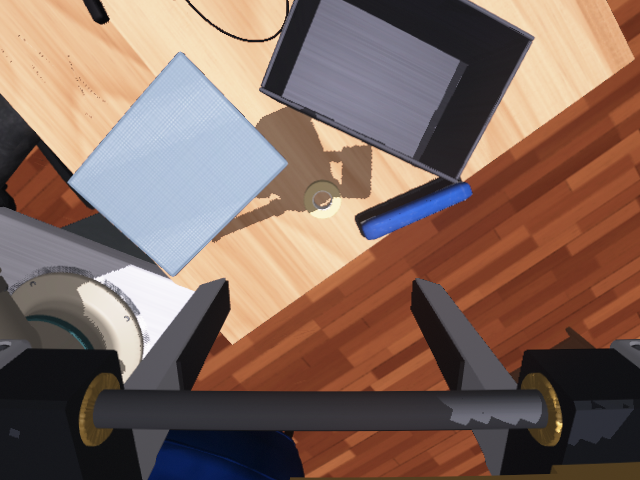

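The wrist view shows the bin's front wall rim from about (262,90) on the left to (458,181) on the right, and the scoop's grip end at (95,10). Tape and stapler sit in front of the wall, below the scoop's lip height.

Run:
```python
from h import *
import json
st=json.load(open('w1.json'))
for uv in [(262,90),(458,181),(532,38)]: print(onz('wrist',uv,.15,st).round(4))
for uv in [(359.5,277.5),(437.8,279.7)]: print(onz('top',uv,.15).round(4))
g=cv2.cvtColor(cv2.imread('pics/w1.png'),cv2.COLOR_BGR2GRAY)
# outer-edge refinement: sample columns along front wall, first strong wood->dark transition scanning up from below, lift to z=.15
L=[]
for p in np.linspace(.06,.94,45):
    u=262+p*196;v=90+p*91; prof=[int(cv2.getRectSubPix(g,(1,1),(u-.42*t,v+.91*t))[0,0]) for t in np.arange(-12,12,.5)]
    L.append(prof)
for q in L[::6]: print(q)
```

```text
[ 0.4369 -0.1704  0.15  ]
[ 0.4328 -0.3674  0.15  ]
[ 0.567  -0.3685  0.15  ]
[ 0.4347 -0.1701  0.15  ]
[ 0.4325 -0.3673  0.15  ]
[30, 30, 30, 31, 31, 31, 30, 30, 30, 31, 31, 31, 31, 31, 31, 31, 30, 30, 30, 45, 72, 93, 102, 107, 103, 96, 83, 66, 49, 43, 74, 147, 209, 215, 216, 217, 217, 217, 216, 216, 216, 216, 217, 217, 218, 218, 219, 219]
[132, 135, 136, 136, 135, 132, 130, 129, 128, 127, 126, 128, 131, 132, 134, 133, 128, 116, 89, 67, 76, 92, 101, 107, 104, 99, 88, 73, 55, 39, 33, 50, 69, 89, 104, 107, 106, 106, 106, 106, 105, 106, 106, 106, 107, 108, 108, 108]
[134, 135, 136, 136, 136, 135, 133, 133, 132, 131, 130, 131, 132, 133, 134, 131, 123, 110, 84, 62, 76, 91, 101, 107, 105, 100, 90, 76, 60, 45, 41, 90, 144, 181, 210, 220, 220, 221, 223, 224, 224, 225, 224, 223, 221, 220, 219, 219]
[133, 134, 134, 135, 135, 134, 133, 132, 131, 132, 132, 132, 131, 132, 133, 134, 135, 132, 117, 101, 94, 93, 99, 105, 106, 103, 96, 81, 65, 49, 36, 85, 141, 177, 201, 212, 211, 210, 210, 210, 211, 212, 214, 217, 219, 221, 221, 221]
[131, 131, 131, 131, 131, 130, 129, 129, 129, 130, 130, 130, 129, 128, 129, 130, 129, 125, 109, 91, 84, 88, 97, 105, 108, 105, 99, 86, 70, 55, 41, 55, 91, 136, 175, 195, 182, 164, 135, 107, 106, 106, 106, 105, 106, 107, 107, 106]
[127, 126, 126, 127, 128, 128, 127, 127, 127, 127, 128, 128, 126, 125, 126, 126, 127, 128, 123, 112, 100, 88, 90, 101, 109, 107, 103, 92, 80, 64, 47, 63, 111, 159, 191, 215, 216, 215, 216, 215, 215, 214, 215, 215, 215, 214, 213, 211]
[57, 56, 56, 56, 57, 57, 57, 57, 57, 57, 58, 58, 58, 57, 57, 57, 57, 58, 58, 58, 62, 74, 85, 97, 107, 108, 106, 99, 89, 74, 58, 49, 58, 79, 130, 177, 194, 207, 210, 211, 211, 211, 210, 210, 211, 211, 212, 212]
[36, 36, 36, 36, 36, 36, 36, 36, 36, 37, 36, 36, 36, 37, 37, 36, 36, 36, 36, 36, 39, 54, 72, 88, 103, 108, 109, 104, 95, 83, 74, 82, 134, 181, 191, 204, 185, 147, 103, 68, 52, 48, 35, 37, 39, 39, 40, 38]
```

Emit:
move_arm --deltas '[100,1,5,-1,0.1,100,2,11,-2,0.25,100,4,17,-4,0.4,100,6,23,-6,0.43,100,8,28,-9,0.43,100,10,33,-12,0.43,100,10.5,33.5,-14,0.43,100,10.5,33.5,-14,0.43,100,10.5,33.5,-14,0.43]'

```text
time: 2.28
eef_pos: [0.4568, 0.0729, 0.186]
eef_rot: [[0.68, 0.733, 0.0], [0.733, -0.68, -0.001], [-0.0, 0.001, -1.0]]
ft_force: [0.2, 0.7, -0.1]
finger_gap: 0.0939
gripper_force: 0.0
```

Run:
```python
from h import *
st,im=snap('wrist','w2.png'); print(st['eef_pos'],st['eef_rot'],st['qd'])
import json; json.dump({'eef_pos':list(map(float,st['eef_pos'])),'eef_rot':np.array(st['eef_rot']).tolist()},open('w2.json','w'))
```

```text
[0.45676925 0.07289833 0.18599171] [[ 6.80026835e-01  7.33187077e-01  4.62232167e-04]
 [ 7.33187215e-01 -6.80026603e-01 -5.71209436e-04]
 [-1.04473206e-04  7.27340460e-04 -9.99999730e-01]] [-0.00620438 -0.01711304 -0.00795851  0.00277758 -0.00247479  0.002234  ]
```

View pics/w2.png

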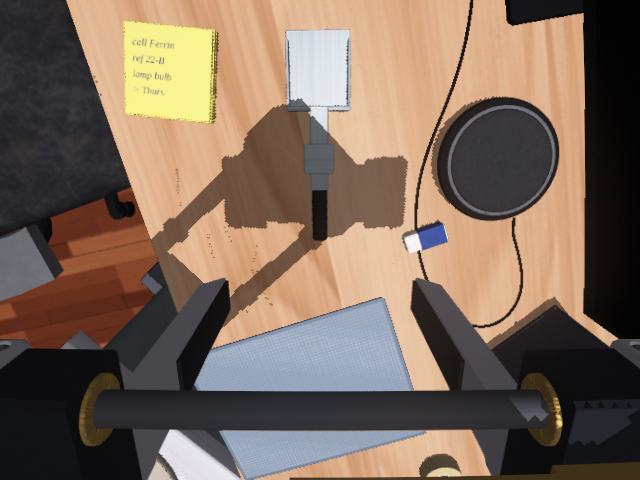

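The wrist view shows the scoop nearly aligned with the tool: grip bar from (320,190) to (319,239), hook at (319,158), pan lip at (317,30). The eraser at (425,237) is the nearest object to the fingers.

Run:
```python
from h import *
import json
st=json.load(open('w2.json'))
P=lambda u,v,z:onz('wrist',(u,v),z,st)[:2]
a,b=P(320,190,.018),P(319.5,239,.018); lip=P(317.5,30,.016); h0=P(319.5,173.5,.0315)
t=P(319.5,144,.0315)
print(a,b,'len',np.linalg.norm(a-b),'lip',lip,'tongue back',h0,'tip',t)
for q in (a,t,lip): d=q-b; print('yaw',np.arctan2(d[1],d[0]),np.linalg.norm(d))
d=(lip-b)/np.linalg.norm(lip-b)
print('grip from b',b+.025*d,'from a',a-.025*d,'from hook back',h0-.041*d,'from lip',lip-.162*d)
R=st['eef_rot'];print('tool yaw',np.arctan2(R[1][0],R[0][0]))
for uv in [(404,242),(447,235),(417,228),(425,250)]: print('eraser',P(*uv,.013)-b, np.dot(P(*uv,.013)-b,d), np.cross(d,P(*uv,.013)-b))
```

```text
[0.47538554 0.09256198] [0.44310477 0.05841821] len 0.046987711999429825 lip [0.564947   0.19230182] tongue back [0.4863974  0.10510315] tip [0.50346588 0.1235147 ]
yaw 0.8134377049541116 0.046987711999429825
yaw 0.8231251205313898 0.08877508606239487
yaw 0.8324504689471762 0.18102582921577826
grip from b [0.45993141 0.07690779] from a [0.4585589  0.07407241] from hook back [0.45880172 0.07478025] from lip [0.4559104  0.07248939]
tool yaw 0.8229970871370784
eraser [ 0.05713868 -0.0591283 ] -0.005272202139202023 -0.08205600809342253
eraser [ 0.09232794 -0.08208199] 0.0014363122780622368 -0.12353072301689388
eraser [ 0.0752661  -0.05673286] 0.008700362325228073 -0.09385044766140216
eraser [ 0.06709475 -0.07952613] -0.013657005632425948 -0.10314842377615117<stdin>:12: DeprecationWarning: Arrays of 2-dimensional vectors are deprecated. Use arrays of 3-dimensional vectors instead. (deprecated in NumPy 2.0)
```

Emit:
move_arm --deltas '[50,0.2,0.2,-5,0,50,0.2,0.2,-10,0,50,0.2,0.2,-14,0,50,0.2,0.2,-17,0,50,0.2,0.2,-18.2,0,50,0.2,0.2,-18.2,0,50,0.2,0.2,-18.2,0]' --newtons 40

```text
time: 3.2
eef_pos: [0.4596, 0.0759, 0.0048]
eef_rot: [[0.679, 0.734, 0.003], [0.734, -0.679, -0.0], [0.002, 0.002, -1.0]]
ft_force: [-0.4, 0.4, -0.5]
finger_gap: 0.0467
gripper_force: 0.0
```

Emit:
move_arm --deltas '[0,0,0,0,0,0,0,0,0,0,0,0,0,0,0,0,0,0,0,0,0,0,0,0,0,0,0,0,0,0]' --newtons 40

```text
time: 3.95
eef_pos: [0.4583, 0.0762, 0.0037]
eef_rot: [[0.679, 0.734, 0.0], [0.734, -0.679, -0.0], [0.0, 0.0, -1.0]]
ft_force: [-1.0, 0.4, 2.8]
finger_gap: 0.0136
gripper_force: 40.0
```

Emit:
move_arm --deltas '[0,0,0,1,0,0,0,0,3,0,0,-1,0,6,0,0,-2,0,9.5,0,0,-4,0,13.5,0,0,-5,0,17.5,0,0,-6,0,21.5,0,0,-7,0,24.5,0,0,-7.5,0,26.5,0,0,-8,0,27.5,0,0,-8,0,28,0,0,-8,0,28,0]' --newtons 40

```text
time: 5.45
eef_pos: [0.378, 0.0762, 0.2831]
eef_rot: [[0.679, 0.734, -0.001], [0.734, -0.679, -0.0], [-0.001, -0.0, -1.0]]
ft_force: [-0.1, 0.1, -2.4]
finger_gap: 0.0134
gripper_force: 40.0
```

Emit:
move_arm --deltas '[0,0,0,0,0,0,0,0,0,0]' --newtons 32

```text
time: 5.7
eef_pos: [0.378, 0.0762, 0.2828]
eef_rot: [[0.679, 0.734, -0.001], [0.734, -0.679, -0.0], [-0.001, -0.001, -1.0]]
ft_force: [1.2, 0.2, -2.4]
finger_gap: 0.0136
gripper_force: 32.0
```

Emit:
move_arm --deltas '[0,0,0,0,0,0,0,0,0,0]' --newtons 27

```text
time: 5.95
eef_pos: [0.3782, 0.0762, 0.2834]
eef_rot: [[0.679, 0.734, -0.0], [0.734, -0.679, -0.0], [-0.0, -0.0, -1.0]]
ft_force: [0.1, 1.5, -2.2]
finger_gap: 0.0137
gripper_force: 27.0
```

Run:
```python
from h import *
st,im=snap('scene','s2.png'); print(st['eef_pos'],st['ft_force'],st['moment'],st['finger_gap'],st['gripper_force'])
p=proj('scene',st['eef_pos']);print(p)
u,v=map(int,p);u0=max(0,u-90);v0=max(0,v-60);cv2.imwrite('pics/s2c.png',cv2.resize(im[v0:v0+150,u0:u0+200,::-1],None,fx=3,fy=3))
```

```text
[0.37815598 0.07618227 0.28335924] [ 0.10821596  1.52780697 -2.19777139] [-0.17663012  0.18521829  0.0339668 ] 0.013744187611817782 26.9985893368721
[308.7888053  244.05284643]
```

View pics/s2c.png

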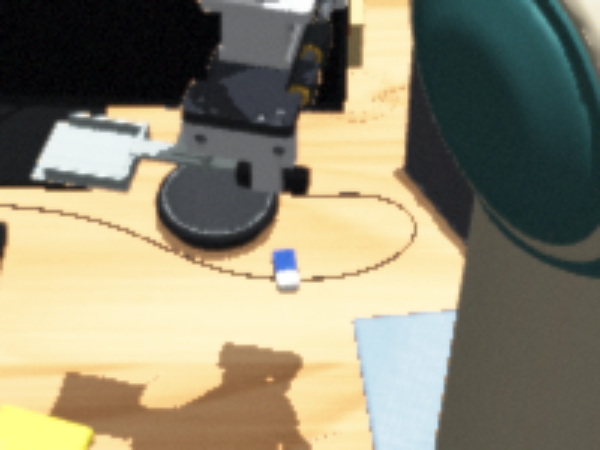

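The crop shows the scoop held between the fingers at about (270,175), still near level, with its pan at (90,150). Next I ease the grip in steps.

Emit:
move_arm --deltas '[0,0,0,0,0,0,0,0,0,0]' --newtons 23

```text
time: 6.25
eef_pos: [0.3783, 0.0763, 0.2836]
eef_rot: [[0.679, 0.734, 0.0], [0.734, -0.679, 0.0], [0.0, 0.0, -1.0]]
ft_force: [-0.3, 1.2, -1.5]
finger_gap: 0.0139
gripper_force: 23.0
```

Emit:
move_arm --deltas '[0,0,0,0,0,0,0,0,0,0]' --newtons 20

```text
time: 6.5
eef_pos: [0.3779, 0.076, 0.2833]
eef_rot: [[0.679, 0.734, -0.001], [0.734, -0.679, -0.001], [-0.001, -0.0, -1.0]]
ft_force: [-0.1, -1.7, -3.8]
finger_gap: 0.0139
gripper_force: 20.0
```

Emit:
move_arm --deltas '[0,0,0,0,0,0,0,0,0,0]' --newtons 17

```text
time: 6.75
eef_pos: [0.3783, 0.0762, 0.2836]
eef_rot: [[0.679, 0.734, 0.0], [0.734, -0.679, 0.0], [0.0, 0.0, -1.0]]
ft_force: [-0.0, -0.4, -2.4]
finger_gap: 0.014
gripper_force: 17.0
```

```bash
cat > m.py <<'E'
from h import *
s=arm.observe(); R=np.array(s['eef_rot']); print(s['time'],'F',np.round(s['ft_force'],2),'M tool',np.round(R.T@np.array(s['moment']),3),'gap',s['finger_gap'],s['gripper_force'])
E
python3 m.py
```

```text
6.75 F [-0.   -0.44 -2.42] M tool [-0.034 -0.063  0.02 ] gap 0.013987463852584378 16.99970304965973
```

Emit:
move_arm --deltas '[0,0,0,0,0,0,0,0,0,0]' --newtons 14

```text
time: 7.0
eef_pos: [0.3782, 0.0762, 0.2835]
eef_rot: [[0.679, 0.734, 0.0], [0.734, -0.679, -0.0], [0.0, 0.0, -1.0]]
ft_force: [0.1, 0.5, -3.0]
finger_gap: 0.0137
gripper_force: 14.0
```

Emit:
move_arm --deltas '[0,0,0,0,0,0,0,0,0,0]' --newtons 11

```text
time: 7.25
eef_pos: [0.3782, 0.0762, 0.2835]
eef_rot: [[0.679, 0.734, 0.0], [0.734, -0.679, -0.0], [0.0, 0.0, -1.0]]
ft_force: [-0.3, -0.8, -2.4]
finger_gap: 0.0138
gripper_force: 11.0
```

Emit:
move_arm --deltas '[0,0,0,0,0,0,0,0,0,0]' --newtons 8.5

```text
time: 7.5
eef_pos: [0.3781, 0.0761, 0.2835]
eef_rot: [[0.679, 0.734, -0.0], [0.734, -0.679, -0.0], [-0.0, 0.0, -1.0]]
ft_force: [0.4, -0.7, -2.6]
finger_gap: 0.0141
gripper_force: 8.5
```

Emit:
move_arm --deltas '[0,0,0,0,0,0,0,0,0,0]' --newtons 6.5

```text
time: 7.75
eef_pos: [0.3782, 0.0762, 0.2835]
eef_rot: [[0.679, 0.734, 0.0], [0.734, -0.679, -0.0], [-0.0, 0.0, -1.0]]
ft_force: [0.1, 0.3, -1.5]
finger_gap: 0.0144
gripper_force: 6.5
```

Emit:
move_arm --deltas '[0,0,0,0,0,0,0,0,0,0,0,0,0,0,0]' --newtons 5

```text
time: 8.12
eef_pos: [0.3782, 0.0762, 0.2835]
eef_rot: [[0.679, 0.734, 0.0], [0.734, -0.679, -0.0], [-0.0, 0.0, -1.0]]
ft_force: [0.4, -0.0, -2.8]
finger_gap: 0.0137
gripper_force: 5.0
```

```bash
python3 m.py
python3 - <<'E'
from h import *
st,im=snap('scene'); p=proj('scene',st['eef_pos'])
u,v=map(int,p);u0=max(0,u-70);v0=max(0,v-40);cv2.imwrite('pics/s3c.png',cv2.resize(im[v0:v0+150,u0:u0+150,::-1],None,fx=3,fy=3)); print(u0,v0)
E
```

```text
8.125 F [ 0.43 -0.02 -2.85] M tool [-0.013 -0.062  0.006] gap 0.013693153186371638 4.999938681721687
238 204
```

View pics/s3c.png

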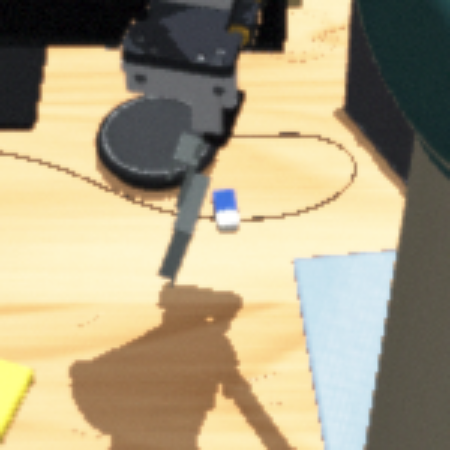

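The crop shows the scoop hanging steeply from the fingers, hook at about (192,150) and pan lip at about (165,277), clear of the desk. I will work out the tilt from the projected lip position.

```bash
cat > tilt.py <<'E'
from h import *
st,im=snap('scene'); R=np.array(st['eef_rot']); T=np.array(st['eef_pos'])
d=np.array([R[0,0],R[1,0],0]); d/=np.linalg.norm(d); l=np.array([-d[1],d[0],0]); z=np.array([0,0,1.])
def pt(x,y,zz,th,c=T+[0,0,.0055]):  # th=tilt of scoop x from down toward +d ; scoop local rel grip
    sx=-z*np.cos(th)+d*np.sin(th); sz=d*np.cos(th)+z*np.sin(th)
    return c+sx*(x+.046)+sz*(zz-.009)+l*y
if __name__=='__main__':
    for th in (-10,0,10,20): print(th,[proj('scene',pt(*q,np.radians(th))).round(1).tolist() for q in [(116,28,0),(116,-28,0),(116,28,16),(116,-28,16)] for q in [(q[0]/1e3,q[1]/1e3,q[2]/1e3)]], proj('scene',pt(-.005,0.013,.03,np.radians(th))).round(1))
    p=proj('scene',T);u,v=map(int,p);u0,v0=u-50,v-15
    crop=cv2.resize(im[v0:v0+75,u0:u0+100,::-1],None,fx=6,fy=6,interpolation=cv2.INTER_CUBIC)
    cv2.imwrite('pics/s4c.png',crop);print(u0,v0)
E
python3 tilt.py
```

```text
-10 [[323.0, 304.6], [328.2, 285.4], [316.0, 304.2], [321.4, 285.0]] [301.1 260.4]
0 [[310.5, 303.6], [316.1, 284.5], [303.4, 302.3], [309.2, 283.3]] [297.6 258.8]
10 [[298.0, 301.1], [304.0, 282.2], [291.0, 299.1], [297.2, 280.2]] [294.4 256.9]
20 [[285.7, 297.4], [292.0, 278.5], [278.9, 294.6], [285.5, 275.8]] [291.5 254.7]
258 229
```

View pics/s4c.png

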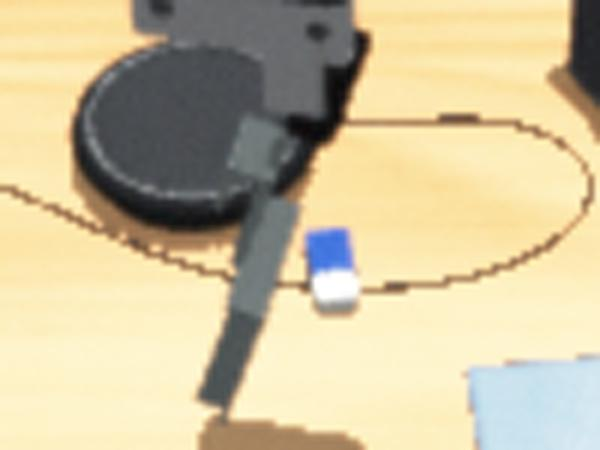

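Lip corners at (291,296) and (295.5,298) in the full picture put the tilt at about 11°, pan forward. I ease further.

Emit:
move_arm --deltas '[0,0,0,0,0,0,0,0,0,0,0,0,0,0,0]' --newtons 4

```text
time: 8.6
eef_pos: [0.3781, 0.0762, 0.2835]
eef_rot: [[0.679, 0.734, 0.0], [0.734, -0.679, -0.0], [-0.0, 0.0, -1.0]]
ft_force: [-0.3, 0.8, -2.3]
finger_gap: 0.0141
gripper_force: 4.0
```

```bash
python3 m.py
```

```text
8.6 F [-0.27  0.85 -2.26] M tool [-0.034  0.045 -0.006] gap 0.014052748511306367 3.999956175684929
```

Emit:
move_arm --deltas '[0,0,0,0,0,0,0,0,0,0,0,0,0,0,0]' --newtons 3.2

```text
time: 8.98
eef_pos: [0.3782, 0.0762, 0.2835]
eef_rot: [[0.679, 0.734, 0.0], [0.734, -0.679, -0.0], [0.0, 0.0, -1.0]]
ft_force: [-0.4, 0.7, -2.5]
finger_gap: 0.0142
gripper_force: 3.2
```

```bash
python3 m.py; python3 tilt.py
```

```text
8.975 F [-0.36  0.68 -2.48] M tool [-0.021 -0.035 -0.005] gap 0.014198813160120293 3.199998177587986
-10 [[323.0, 304.6], [328.2, 285.4], [316.0, 304.2], [321.4, 285.0]] [301.1 260.4]
0 [[310.5, 303.6], [316.1, 284.5], [303.4, 302.3], [309.2, 283.3]] [297.6 258.8]
10 [[298.0, 301.1], [304.0, 282.2], [291.0, 299.1], [297.2, 280.2]] [294.4 256.9]
20 [[285.7, 297.3], [292.0, 278.5], [279.0, 294.6], [285.5, 275.8]] [291.5 254.6]
258 228
```

View pics/s4c.png

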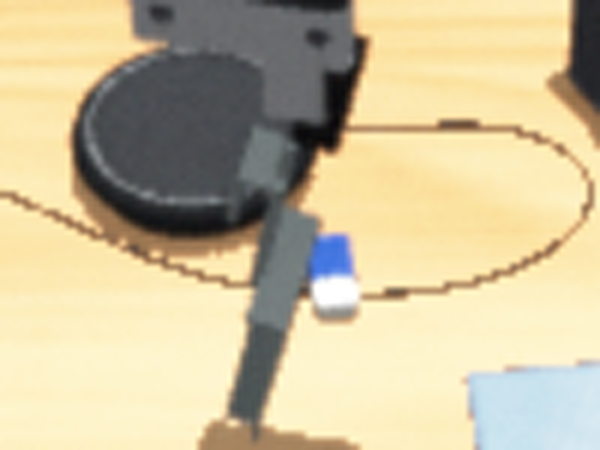

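The crop shows the scoop steeper still, with lip corners at about (296,298) and (300.5,300), so the tilt is about 6°. I carry it gently to a point in front of the bin wall.

Emit:
move_arm --deltas '[0,0,0,0,0,0,-0.5,-0.5,0,-0.05,0,-1,-2,0,-0.15,0,-1.8,-4.5,0,-0.25,0,-2.5,-7.5,0,-0.36,0,-3,-11,0,-0.47,0,-3,-14.5,0,-0.58,0,-3,-18,0,-0.68,0,-3,-21.5,0,-0.76,0,-3,-25,0,-0.81,0,-3,-28,0,-0.84,0,-3,-30,0,-0.84]' --newtons 10

```text
time: 10.52
eef_pos: [0.3477, -0.2251, 0.2834]
eef_rot: [[1.0, -0.017, -0.0], [-0.017, -1.0, 0.0], [-0.0, -0.0, -1.0]]
ft_force: [0.3, 0.2, -1.5]
finger_gap: 0.0137
gripper_force: 10.0
```

Emit:
move_arm --deltas '[0,0,-1.5,0,0,0,0,-3,0,0,0,0,-4,0,0,0,0.5,-4.5,-1,0,0,1,-4.5,-2,0,0,1.5,-4.5,-3,0,0,2,-4.5,-3.5,0,0,2,-4.5,-3.5,0,0,2,-4.5,-3.5,0]'

```text
time: 11.65
eef_pos: [0.3683, -0.2688, 0.2487]
eef_rot: [[1.0, -0.015, 0.0], [-0.015, -1.0, -0.0], [0.0, 0.0, -1.0]]
ft_force: [0.3, 0.1, -3.1]
finger_gap: 0.014
gripper_force: 10.0
```

```bash
python3 m.py
python3 - <<'E'
from h import *
st,im=snap('wrist','w5.png'); T=np.array(st['eef_pos']); print(T,st['eef_rot'])
import json; json.dump({'eef_pos':T.tolist(),'eef_rot':np.array(st['eef_rot']).tolist()},open('w5.json','w'))
print('tcp',proj('wrist',T,st),'hook exp',proj('wrist',T+[.018,0,-.037],st),'rim',proj('wrist',[.435,-.269,.15],st))
u,v=proj('wrist',T+[.018,0,-.037],st).astype(int); u0=u-100;v0=max(0,v-110);print(u0,v0)
cv2.imwrite('pics/w5c.png',cv2.resize(im[v0:v0+150,u0:u0+200,::-1],None,fx=4,fy=4,interpolation=cv2.INTER_CUBIC))
E
```

```text
11.65 F [ 0.26  0.15 -3.07] M tool [ 0.02  -0.075 -0.052] gap 0.014008662675793624 9.999745041131973
[ 0.36828693 -0.26879952  0.24874264] [[ 9.99889751e-01 -1.48474873e-02  1.94708621e-04]
 [-1.48473930e-02 -9.99889657e-01 -4.77353300e-04]
 [ 2.01774633e-04  4.74409756e-04 -9.99999867e-01]]
tcp [319.91911405 295.09012462] hook exp [319.51259895 240.85660781] rim [318.92428922 150.70305876]
219 130
```

View pics/w5c.png

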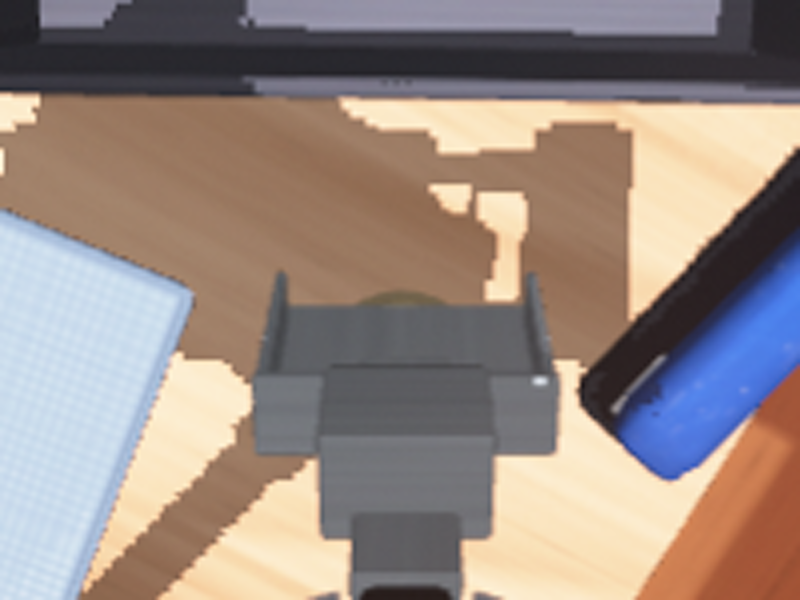

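The wrist crop shows the scoop hanging square to the wall. The hook's back edge is at crop row 435 (cols 320–495), the tongue tip at row 365, the back's rear edge at row 540, and the rim along rows 78–98. It is laterally centred at about col 407.

Run:
```python
from h import *
import json
from scipy.optimize import least_squares
st=json.load(open('w5.json')); T=np.array(st['eef_pos'])
V=lambda r:130+r/4; U=lambda c:219+c/4
obs=[(-.005,.013,.0315,320,435),(-.005,-.013,.0315,495,435),(.020,.013,.0315,328,365),(.020,-.013,.0315,490,365),(.116,.028,.0+.002,262,306),(.116,-.028,.002,545,306),(.048,.028,.016,254,375),(.048,-.028,.016,558,375)]
obs=[o for o in obs]
def P(q,p):
    th,x,y,h=p; s,c=np.sin(th),np.cos(th)
    X,Y,Z=q; X+=.046; Z-=.0105
    return T+[x+X*s+Z*c, y+Y, h-X*c+Z*s]
def f(p,n): return np.concatenate([proj('wrist',P(o[:3],p),st)-[U(o[3]),V(o[4])] for o in obs[:n]])
for n in (4,8):
    r=least_squares(lambda p:np.r_[f(p,n),(np.array(p)-[0,0,0,.007])/[1,.004,.004,.004]],[0,0,0,.007]); p=r.x
    print(n,np.degrees(p[0]),p[1:],'res',f(p,n).round(1)); print('hook-TCP',(P((0,0,.0235),p)-T).round(4),'tip-TCP',(P((.02,0,.0315),p)-T).round(4))
for v in (78,98): print('rim',onz('wrist',(U(410),V(v)),.15,st))
```

```text
4 9.128171982065309 [-0.00591547 -0.00098833  0.00639377] res [-0.4  0.   0.9 -0.6 -0.5  0.5 -0.1 -0.1]
hook-TCP [ 0.0142 -0.001  -0.037 ] tip-TCP [ 0.0253 -0.001  -0.0554]
8 10.567488873761686 [-0.00621396 -0.00077994  0.00855651] res [-1.1  0.4  0.9 -0.2 -1.1 -0.3 -0.2 -0.9  4.6  0.3 -3.1 -0.6 -1.1  1.1
  1.6  0. ]
hook-TCP [ 0.015  -0.0008 -0.0343] tip-TCP [ 0.0265 -0.0008 -0.0525]
rim [ 0.43581669 -0.2708542   0.15      ]
rim [ 0.43230482 -0.27080784  0.15      ]
```

Emit:
move_arm --deltas '[0,0,0,0,0,0,0,0,-0.5,0]' --newtons 7

```text
time: 11.95
eef_pos: [0.3684, -0.2691, 0.2439]
eef_rot: [[1.0, -0.015, 0.001], [-0.015, -1.0, -0.001], [0.001, 0.001, -1.0]]
ft_force: [-0.1, 0.4, -2.6]
finger_gap: 0.0141
gripper_force: 7.0
```

Emit:
move_arm --deltas '[0,0,0,-0.5,0,0,0,0,-1,0]' --newtons 5

```text
time: 12.2
eef_pos: [0.368, -0.2687, 0.233]
eef_rot: [[1.0, -0.015, -0.0], [-0.015, -1.0, 0.0], [-0.0, -0.0, -1.0]]
ft_force: [0.0, -0.0, -2.6]
finger_gap: 0.0137
gripper_force: 5.0
```

Emit:
move_arm --deltas '[0,0,0,-0.3,0,0,0,0,-0.6,0,0,0,0,-0.6,0]' --newtons 3.8

```text
time: 12.58
eef_pos: [0.368, -0.2687, 0.2272]
eef_rot: [[1.0, -0.015, -0.0], [-0.015, -1.0, 0.0], [-0.0, -0.0, -1.0]]
ft_force: [-0.0, -0.4, -3.5]
finger_gap: 0.0134
gripper_force: 3.8
```

Emit:
move_arm --deltas '[0,0.3,0,0,0,0,0.8,0,0,0,0,1.5,0,0,0,0,2.2,0,0,0,0,2.9,0,0,0,0,3.5,0,0,0,0,3.9,0,0,0,0,4.2,0,0,0,0,4.2,0,0,0,0,4.2,0,0,0]' --newtons 3.3

```text
time: 13.82
eef_pos: [0.41, -0.2688, 0.2275]
eef_rot: [[1.0, -0.015, -0.0], [-0.015, -1.0, -0.0], [-0.0, 0.0, -1.0]]
ft_force: [0.1, 0.3, -2.3]
finger_gap: 0.0138
gripper_force: 3.3
```

```bash
python3 m.py
python3 - <<'E'
from h import *
import json
st,im=snap('wrist','w6.png'); T=np.array(st['eef_pos']); print(T)
json.dump({'eef_pos':T.tolist(),'eef_rot':np.array(st['eef_rot']).tolist()},open('w6.json','w'))
g=cv2.cvtColor(im,cv2.COLOR_RGB2GRAY); u=int(round(proj('wrist',T+[.015,-.001,-.037],st)[0]))
m=np.median(g[:,u-6:u+7],axis=1).astype(int); print(u,list(enumerate(m))[140:275])
E
```

```text
13.825 F [ 0.09  0.28 -2.3 ] M tool [ 0.008 -0.013 -0.006] gap 0.013830704936650335 3.29993549734354
[ 0.40996638 -0.26877489  0.22748644]
321 [(140, np.int64(161)), (141, np.int64(162)), (142, np.int64(161)), (143, np.int64(159)), (144, np.int64(159)), (145, np.int64(158)), (146, np.int64(156)), (147, np.int64(156)), (148, np.int64(156)), (149, np.int64(158)), (150, np.int64(161)), (151, np.int64(159)), (152, np.int64(157)), (153, np.int64(157)), (154, np.int64(157)), (155, np.int64(156)), (156, np.int64(156)), (157, np.int64(156)), (158, np.int64(154)), (159, np.int64(152)), (160, np.int64(150)), (161, np.int64(150)), (162, np.int64(150)), (163, np.int64(146)), (164, np.int64(147)), (165, np.int64(96)), (166, np.int64(63)), (167, np.int64(63)), (168, np.int64(64)), (169, np.int64(64)), (170, np.int64(64)), (171, np.int64(62)), (172, np.int64(62)), (173, np.int64(62)), (174, np.int64(62)), (175, np.int64(62)), (176, np.int64(63)), (177, np.int64(63)), (178, np.int64(64)), (179, np.int64(63)), (180, np.int64(63)), (181, np.int64(65)), (182, np.int64(60)), (183, np.int64(47)), (184, n
[... 1224 characters left out ...]
64(124)), (243, np.int64(123)), (244, np.int64(119)), (245, np.int64(118)), (246, np.int64(120)), (247, np.int64(120)), (248, np.int64(121)), (249, np.int64(122)), (250, np.int64(121)), (251, np.int64(121)), (252, np.int64(123)), (253, np.int64(121)), (254, np.int64(120)), (255, np.int64(121)), (256, np.int64(122)), (257, np.int64(121)), (258, np.int64(119)), (259, np.int64(119)), (260, np.int64(108)), (261, np.int64(97)), (262, np.int64(95)), (263, np.int64(95)), (264, np.int64(95)), (265, np.int64(95)), (266, np.int64(96)), (267, np.int64(95)), (268, np.int64(95)), (269, np.int64(96)), (270, np.int64(96)), (271, np.int64(96)), (272, np.int64(96)), (273, np.int64(95)), (274, np.int64(101))]
```

```bash
cat > fit.py <<'E'
from h import *
import json,sys
from scipy.optimize import least_squares
def P(q,p,T):
    th,x,y,h=p; s,c=np.sin(th),np.cos(th); X,Y,Z=q; X+=.046; Z-=.0105
    return T+[x+X*s+Z*c, y+Y, h-X*c+Z*s]
def fit(st,tip,edge):
    T=np.array(st['eef_pos'])
    f=lambda p:[proj('wrist',P((.02,0,.0315),(p[0],p[1],-.001,.0064),T),st)[1]-tip, proj('wrist',P((-.005,0,.0315),(p[0],p[1],-.001,.0064),T),st)[1]-edge]
    r=least_squares(f,[0.05,-.005]); p=(r.x[0],r.x[1],-.001,.0064)
    print('tilt',np.degrees(p[0]),'x0',p[1],'hook-TCP',P((0,0,.0235),p,T)-T,'hook',P((0,0,.0235),p,T),'tip',P((.02,0,.0315),p,T),'lip',P((.116,0,.016),p,T))
if __name__=='__main__':
    fit(json.load(open('w5.json')),221.25,238.75)
    st=json.load(open('w6.json')); fit(st,224.5,240.5); fit(st,217.5,240.5)
    for v in (212.5,217.5): print(onz('wrist',(321,v),.15,st))
E
python3 fit.py
```

```text
tilt 9.85306577085585 x0 -0.0064553533882197684 hook-TCP [ 0.01422451 -0.001      -0.03669691] hook [ 0.38251144 -0.26979952  0.21204574] tip [ 0.39381588 -0.26979952  0.19370972] lip [ 0.39497223 -0.26979952  0.09647334]
tilt 7.359844554461014 x0 -0.006245229488703059 hook-TCP [ 0.01254029 -0.001      -0.03755571] hook [ 0.42250667 -0.26977489  0.18993073] tip [ 0.43300277 -0.26977489  0.17112031] lip [ 0.42992813 -0.26977489  0.07392568]
tilt 17.90819275377669 x0 -0.011118933139123176 hook-TCP [ 0.01539589 -0.001      -0.03337392] hook [ 0.42536227 -0.26977489  0.19411252] tip [ 0.43912452 -0.26977489  0.17754145] lip [ 0.45389479 -0.26977489  0.08142647]
[ 0.43613365 -0.26984153  0.15      ]
[ 0.43258798 -0.26979205  0.15      ]
```

Emit:
move_arm --deltas '[0,0.3,0,0,0,0,0.6,0,0,0,0,0.9,0,0,0,0,1.2,0,0,0,0,1.5,0,0,0,0,1.5,0,0,0]'

```text
time: 14.62
eef_pos: [0.4255, -0.2688, 0.2274]
eef_rot: [[1.0, -0.015, 0.0], [-0.015, -1.0, -0.0], [0.0, 0.0, -1.0]]
ft_force: [-0.3, -0.8, -1.9]
finger_gap: 0.0138
gripper_force: 3.3
```

```bash
python3 m.py
cat > look.py <<'E'
from h import *
import json,sys
st,im=snap('wrist',sys.argv[1]+'.png'); T=np.array(st['eef_pos']); print(T)
json.dump({'eef_pos':T.tolist(),'eef_rot':np.array(st['eef_rot']).tolist()},open(sys.argv[1]+'.json','w'))
g=cv2.cvtColor(im,cv2.COLOR_RGB2GRAY); u=321
m=np.median(g[:,u-6:u+7],axis=1).astype(int); print(190,m[190:265].tolist())
m=np.median(g[:,u-60:u-45],axis=1).astype(int); print('side',190,m[190:265].tolist())
E
python3 look.py w7
```

```text
14.625 F [-0.34 -0.76 -1.9 ] M tool [ 0.063 -0.028  0.042] gap 0.013763809304661699 3.2999739423394203
[ 0.42545428 -0.26879521  0.22742168]
190 [62, 63, 63, 62, 62, 63, 64, 51, 44, 43, 42, 43, 43, 42, 43, 42, 42, 43, 43, 44, 44, 44, 44, 44, 44, 44, 45, 45, 45, 45, 45, 44, 45, 45, 45, 45, 45, 44, 45, 45, 45, 46, 45, 73, 85, 88, 88, 87, 88, 87, 87, 90, 89, 91, 91, 91, 97, 118, 125, 122, 119, 121, 121, 121, 123, 122, 121, 122, 122, 121, 121, 122, 122, 122, 120]
side 190 [63, 62, 62, 62, 62, 63, 55, 45, 42, 42, 42, 42, 42, 42, 42, 41, 42, 42, 42, 42, 43, 43, 43, 43, 43, 43, 43, 43, 43, 43, 43, 42, 42, 43, 43, 43, 42, 42, 42, 42, 44, 43, 43, 50, 58, 63, 61, 55, 196, 237, 241, 242, 243, 243, 243, 243, 243, 243, 242, 242, 242, 242, 242, 241, 221, 210, 198, 210, 194, 191, 186, 173, 140, 142, 140]
```

Run:
```python
from fit import *
st=json.load(open('w7.json')); fit(st,232.7,246.7)
for v in (232.7,237.7): print(onz('wrist',(268,v),.15,st))
```

```text
tilt 3.5706262280161467 x0 -0.007967903807624615 hook-TCP [ 0.00787169 -0.001      -0.03870108] hook [ 0.43332597 -0.26979521  0.1887206 ] tip [ 0.44255602 -0.26979521  0.16925766] lip [ 0.43306488 -0.26979521  0.07247869]
[ 0.43770464 -0.23245051  0.15      ]
[ 0.43404835 -0.23225563  0.15      ]
```

Emit:
move_arm --deltas '[0,0.1,0,-0.3,0,0,0.2,0,-0.8,0,0,0.2,0,-1.3,0,0,0.2,0,-1.8,0,0,0.2,0,-2.3,0,0,0.2,0,-2.7,0,0,0.2,0,-2.7,0]'

```text
time: 15.55
eef_pos: [0.427, -0.2686, 0.2001]
eef_rot: [[1.0, -0.015, -0.0], [-0.015, -1.0, 0.0], [-0.0, -0.0, -1.0]]
ft_force: [0.9, -0.6, -2.7]
finger_gap: 0.0141
gripper_force: 3.3
```

```bash
python3 m.py; python3 look.py w8
```

```text
15.55 F [ 0.91 -0.57 -2.74] M tool [ 0.037 -0.031 -0.018] gap 0.014053079593542121 3.2999304682016373
[ 0.42701112 -0.26864562  0.20013814]
190 [62, 61, 62, 62, 61, 60, 62, 63, 64, 62, 62, 63, 64, 56, 45, 42, 43, 43, 43, 43, 43, 43, 43, 43, 42, 43, 44, 44, 44, 44, 44, 45, 44, 44, 44, 44, 45, 45, 45, 45, 45, 45, 44, 45, 63, 83, 87, 87, 87, 86, 86, 86, 89, 88, 91, 90, 90, 101, 120, 125, 123, 121, 122, 121, 121, 124, 123, 121, 122, 122, 121, 121, 122, 122, 122]
side 190 [63, 61, 61, 61, 60, 62, 63, 62, 62, 62, 62, 63, 59, 46, 43, 43, 42, 42, 43, 43, 42, 42, 42, 42, 42, 43, 43, 43, 43, 44, 43, 43, 43, 42, 43, 44, 43, 43, 43, 43, 43, 43, 42, 42, 43, 43, 44, 43, 44, 42, 43, 42, 43, 44, 45, 44, 43, 50, 58, 62, 62, 59, 99, 237, 243, 244, 243, 243, 243, 243, 243, 242, 242, 241, 241]
```

Emit:
move_arm --deltas '[0,0,0,-0.3,0,0,0,0,-0.6,0,0,0,0,-0.8,0,0,0,0,-0.8,0]'

```text
time: 16.1
eef_pos: [0.4271, -0.2687, 0.1923]
eef_rot: [[1.0, -0.015, -0.0], [-0.015, -1.0, 0.0], [-0.0, -0.0, -1.0]]
ft_force: [1.0, -1.1, -1.7]
finger_gap: 0.0138
gripper_force: 3.3
```

```bash
python3 m.py
```

```text
16.1 F [ 0.96 -1.07 -1.72] M tool [ 0.036  0.001 -0.029] gap 0.013794251288590494 3.299875594675541
```

Emit:
move_arm --deltas '[0,0,0,-0.2,0,0,0,0,-0.4,0,0,0,0,-0.4,0,0,0,0,-0.4,0]'

```text
time: 16.6
eef_pos: [0.4274, -0.2689, 0.189]
eef_rot: [[1.0, -0.015, 0.001], [-0.015, -1.0, -0.001], [0.001, 0.001, -1.0]]
ft_force: [0.1, 0.5, 2.5]
finger_gap: 0.0141
gripper_force: 3.3
```

```bash
python3 m.py;python3 look.py w9
```

```text
16.6 F [0.12 0.46 2.45] M tool [ 0.092 -0.123  0.035] gap 0.014099456652070259 3.300277814269066
[ 0.42738504 -0.26891625  0.18895852]
190 [62, 62, 63, 63, 61, 62, 62, 61, 61, 63, 64, 63, 62, 62, 63, 64, 56, 46, 42, 43, 43, 42, 43, 44, 43, 43, 44, 42, 42, 44, 44, 44, 44, 44, 44, 44, 44, 44, 44, 44, 45, 45, 44, 45, 45, 72, 84, 87, 87, 86, 86, 85, 86, 89, 89, 91, 90, 88, 110, 122, 124, 121, 121, 122, 121, 122, 124, 123, 121, 122, 122, 121, 121, 122, 122]
side 190 [63, 64, 63, 62, 60, 61, 60, 61, 62, 63, 62, 62, 62, 62, 63, 58, 46, 42, 42, 42, 42, 42, 42, 43, 42, 43, 42, 43, 43, 43, 43, 43, 43, 44, 43, 43, 43, 43, 43, 44, 45, 43, 43, 43, 43, 43, 43, 43, 43, 43, 43, 43, 44, 44, 43, 43, 44, 43, 43, 44, 45, 44, 45, 47, 57, 61, 63, 61, 56, 203, 241, 244, 244, 243, 242]
```

Contact force now supports the scoop's weight and TCP height matches full seating. I release and rise.

Emit:
move_arm --deltas '[20,0,0,0,0,30,0,0,0,0,40,0,0,0,0,50,0,0,0,0,50,0,0,0,0,50,0,0,0,0,50,0,0,2,0,50,0,0,5,0,50,0,0,9,0,50,-2,0,13,0,50,-4,0,14,0,50,-4,0,14,0]'

```text
time: 18.15
eef_pos: [0.3861, -0.2686, 0.3286]
eef_rot: [[1.0, -0.017, 0.0], [-0.017, -1.0, -0.001], [0.0, 0.001, -1.0]]
ft_force: [0.5, 0.4, -1.2]
finger_gap: 0.0467
gripper_force: 0.0
```

```bash
python3 m.py;python3 - <<'E'
from h import *
st,im=snap('wrist','w10.png'); print(st['eef_pos'])
g=cv2.cvtColor(im,cv2.COLOR_RGB2GRAY)
print('rim exp',proj('wrist',[.435,-.2695,.15],st),'hook back edges exp',proj('wrist',[.4385+.0035,-.2695,.155],st),proj('wrist',[.430,-.2695,.155],st),'grip top',proj('wrist',[.42,-.2695,.221],st),'lip',proj('wrist',[.414,-.2695,.034],st))
u=int(proj('wrist',[.435,-.2695,.15],st)[0])
for n,a in(('mid',u),('side',u-45)): print(n,u,np.median(g[150:320,a-4:a+5],axis=1).astype(int).tolist())
E
```

```text
18.15 F [ 0.48  0.37 -1.23] M tool [-0.014  0.058  0.033] gap 0.046660368459563235 0.0
[ 0.38605346 -0.26864648  0.32858157]
rim exp [320.06138619 164.95460508] hook back edges exp [319.93906691 157.73571057] [320.14792587 170.97087793] grip top [320.37530932 193.96834426] lip [320.33194232 172.97357143]
mid 320 [59, 60, 60, 48, 46, 71, 81, 79, 202, 242, 243, 243, 243, 244, 243, 243, 242, 241, 241, 241, 239, 164, 85, 79, 77, 158, 127, 50, 17, 17, 17, 18, 18, 18, 19, 18, 19, 21, 22, 24, 26, 27, 28, 27, 27, 27, 28, 28, 28, 27, 28, 27, 27, 27, 27, 27, 28, 27, 27, 65, 128, 138, 138, 241, 247, 237, 248, 242, 236, 236, 235, 234, 233, 233, 233, 234, 235, 235, 234, 160, 122, 122, 123, 227, 243, 246, 246, 246, 246, 246, 246, 246, 231, 229, 229, 229, 229, 228, 227, 224, 222, 220, 220, 219, 220, 221, 220, 221, 221, 223, 225, 227, 229, 232, 235, 234, 233, 232, 232, 231, 231, 230, 229, 229, 229, 229, 228, 222, 216, 216, 217, 219, 220, 223, 222, 222, 219, 215, 211, 212, 212, 214, 215, 215, 208, 208, 208, 208, 208, 208, 208, 208, 210, 215, 219, 221, 224, 228, 228, 228, 225, 224, 221, 220, 220, 219,
[... 162 characters left out ...]
 121, 121, 122, 123, 126, 127, 127, 127, 127, 128, 127, 129, 131, 131, 131, 131, 130, 130, 129, 129, 129, 129, 130, 131, 152, 202, 213, 210, 203, 199, 231, 235, 235, 234, 234, 233, 232, 232, 232, 232, 232, 234, 235, 235, 234, 232, 231, 230, 212, 207, 149, 127, 128, 127, 127, 126, 125, 123, 123, 123, 123, 124, 124, 121, 121, 120, 121, 120, 211, 187, 214, 220, 221, 223, 222, 217, 217, 216, 222, 222, 223, 221, 218, 215, 213, 212, 212, 212, 215, 216, 216, 212, 210, 209, 208, 208, 208, 208, 208, 207, 207, 209, 213, 218, 222, 226, 228, 227, 223, 202, 195, 193, 196, 196, 193, 174, 174, 171, 169, 168, 168, 164, 162, 145, 143, 143, 143, 140, 140, 142, 145, 189, 212, 213, 213, 215, 219, 218, 216, 217]
```

```bash
python3 -c "
from h import *
print(arm.finish_job())"
```

```text
the job is handed in; nothing more can be done
None
```

The scoop is hooked over the middle of the bin's robot-facing rim, released and handed in. The last wrist picture put its hook where full seating predicts and the bin where it had been measured before the grasp; the judge's verdict was not shown.

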